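Right the fallen amber jar and slide it into the tray's free corner

ROBOT

A 6-joint arm with a two-finger parallel gripper is mounted at the origin on the work surface. World frame = base frame: x ahead of the robot, y to its left, z up, the work surface at z = 0. Lengths are in mm, angles in rad, forces in N, time in s.
With the tool pointing down it reaches from about 275 to 750 mm from the base axis. Payload 10.2 kg.
Tool frame: the origin (TCP) lies midway between the tips of the shut fingers; the grasp point (between the pads) lies grip_depth behind it (grip_depth is the distance from the TCP to the grasp point, in mm); z points along the fingers, y is the line along which they close (so a half turn about z gives the same grasp; the last joint's range is limited). The gripper opens to 85 mm and grips with 20 to 120 N. Pads are 22 mm wide; open, the fingers measure 114 mm over their backs; the gripper's body (76 mm by 85 mm) begins 54 mm behind the grasp point. The pads swing forward as they close: fully open they stand 13 mm farther back than shut.
Start: joints at [1.041, 0.313, 1.498, -0, 1.331, -0.223], TCP at [158.568, 500.487, 231.294] pointing down, gripper open.
Joint ranges: [-2.94, 2.94], [-0.97, 2.17], [0.19, 2.56], [-1.23, 4.37], [0.02, 3.11], [-2.88, 2.88]. Speed limits (rad/s): [2.39, 2.39, 3.01, 3.14, 3.14, 3.14].

INTERFACE

Orientations are given as a unit quaternion [w, x, y, z].
In Python, from rig import * gives the robot as it stands.
- The arm moves only by the tool servo_tool, never from a script. Its argument "commands" is a list of rows, each a list of 3 entries, a list of its own where there are three numbers: the gripper command: -1 is fully open, 1 is shut, values between are in proportion, then the shift along the tool's x, y, z in m, then the turn, a rotation vector about the tool's x, y, z in units of 6 degrees (1.0 is 6 degrees). In form: [[grip, [dx, dy, dz], [ax, ay, az]], ...]. A call has 1 to 10 rows; each row shifts and turns the commanded pose from where the row before left it, along the tool's axes as they then stand; what a row does not reach is not made up. A row lasts 1/12 s, in which the tool goes at most 41.7 mm and 7.16 degrees, less where a joint would pass 70% of its speed; a pose out of reach is approached as far as the arm can. A call is refused whole if a number of a shift passes 0.0417 or a number of a turn 1, either way. A call with a gripper value outside its range is refused whole. The fingers move at their own pace and stop on an object; "squeeze" is the grip in N (left out, the last holds). Time passes only in rows, so rows that do not move let the fingers close. It gives the time, the measured TCP pose, the force, the opening and the grip force at its end, in the units of the state.
- sense(): the state, without advancing time (a new reading comes with each control period).
- capture(name): name is "scene" or "top"; returns a dict with "pixels" (480x640x3 uint8, red, green, blue), "z_map" (480x640 float32, mm along the optical axis (not along the pixel's ray), 0 where there is no reading), "fx", "fy", "cx", "cy" (pixels), "rvec" (rotation vector, rad) and "tvec" (3), from world to camera coordinates, as OpenCV has them. Camera axes: x right, y down, z forward; pixel columns grow to the right and rows downward; lengths in mm; the calibration is good to about 2 mm. A picture is of the moment at which its call begins.
- finish_job(): hands the job in; it is judged then, once.
The state is a dict: "time_s": time; "joints": joint angles; "dq": joint speeds; "tau": joint torques, N m; "eef_pos": TCP position; "ee_rot": TCP orientation; "force": force on the tool from outside, world axes, zero at the start; "wrist_torque": the same for the moment, N m; "grip_width": opening from 0.0 (shut) to 1.0 (fully open); "grip_force": force on a finger pad.
Only numpy, scipy, OpenCV 4.12 (cv2) and the standard library are available. Lean on these libraries where they do the work, as an engineer would, in place of code of your own. Each camera call takes 0.05 s, during which the arm holds its last target. There are 200 camera calls.

TASK

The empty amber glass jar has fallen over in the tray. Tip it back up onto its base by its mouth, keeping it on the tray instead of picking it up and without letting it bang down; then slide it, standing, into the empty corner of the tray that is far left as seen from the robot, until it is up against both sides. Leave the dish, mirror, cap and hairbrush where they are.

Things in the scene. Friction and masses are not known exactly. Their poses are not given: they have to be found in the camera images.
- jar: open amber glass jar, lying in the tray, mouth pointing away from the robot (within 60 degrees). Body 66 mm across, 88 mm tall; the top 20 mm is a neck 59 mm across, open mouth 50 mm across inside, hollow to 8 mm above its underside. 0.13 to 0.27 kg, centre of mass about 33 mm above the underside. Origin: centre of the underside; z axis from there to the mouth (level when lying, up when standing)
- jar_mouth (a point): the centre of the jar's mouth, level with its rim: 88 mm from the jar's origin along its z axis
- tray: fixed rectangular acacia tray, 320 mm (its x, away from the robot) by 520 mm (its y, to the left), 30 mm high; floor and sides 10 mm thick, so inside 300 by 500 mm with the floor 10 mm above the marble and sides 20 mm above that floor. Origin: centre of its underside, on the marble; turned by up to 9 degrees
- corner (a point): the point on the tray's floor below the middle of the jar when the jar stands touching both the far side and the left side of the tray: at x = 117 mm, y = 217 mm, z = 10 mm in the tray's frame
- dish: cream ceramic ring dish with two steel cufflinks in it, round, 84 mm across, 20 mm high, on the right half of the tray; origin at the centre of its underside
- mirror: compact round aluminium mirror lying flat, 78 mm across, 9 mm thick, on the right half of the tray; origin at the centre of its underside
- cap: the jar's black plastic twist cap, 64 mm across, 16 mm high, lying in the near left part of the tray; origin at the centre of its underside
- brush: navy plastic hairbrush lying bristles up along the tray's right-hand side, 215 mm long (its x), 58 mm wide, 25 mm high; origin on its underside near the middle of its length

How it is judged:
By the outcome, as a careful person would: the job done as asked, in the order asked, and still so for the second after the job is handed in, with the robot touching nothing.
It also fails if it takes over 70 s, if anything falls off the work surface, if the arm or the gripper's body presses on something with over 40 N, if the wrist force passes 120 N, or if a joint passes its speed limit or range.

## Working session

There is one attempt and no reset: what is moved stays moved. The work goes in short steps, Python scripts to look and compute and a tool call to move; the robot and the scene stay as the last step left them, time stands still between calls to the robot, and variables do not carry over. Pictures are saved under pics/ and viewed, at most 10 in all, crops included, and the job is handed in when it is done.

Besides the shell and the picture viewer there is one more tool, called after "Request:" as name(argument=value, ...), one argument or row to a line, values as JSON. servo_tool: Moves the arm, as the interface text tells. Its arguments: {"type":"object","properties":{"commands":{"type":"array"},"squeeze":{"type":"number"}},"required":["commands"]}

```bash
mkdir -p pics; ls; cat > h.py <<'E'
from rig import *
import numpy as np, cv2
from scipy.spatial.transform import Rotation as R
def cam(name):
    c=capture(name); c['Rm']=cv2.Rodrigues(np.array(c['rvec'],float))[0]; c['t']=np.array(c['tvec'],float).ravel(); return c
def cloud(c):
    z=c['z_map'].astype(float); v,u=np.indices(z.shape)
    P=np.stack([(u-c['cx'])/c['fx']*z,(v-c['cy'])/c['fy']*z,z],-1)
    P=(P-c['t'])@c['Rm']; P[z<=0]=np.nan; return P
def ray(c,uv,h):
    uv=np.atleast_2d(np.asarray(uv,float))
    d=np.c_[(uv[:,0]-c['cx'])/c['fx'],(uv[:,1]-c['cy'])/c['fy'],np.ones(len(uv))]@c['Rm']
    o=-c['Rm'].T@c['t']; return o+d*((h-o[2])/d[:,2])[:,None]
def save(c,n): cv2.imwrite('pics/'+n+'.png',c['pixels'][...,::-1])
E
python3 - <<'E'
from h import *
for n in('top','scene'):
    c=cam(n); save(c,n+'0'); print(n,-c['Rm'].T@c['t'],c['Rm'][2],c['fx'])
    P=cloud(c); np.save(n+'.npy',P)
s=sense(); print(s)
E
```

```text
pics
top [493.6557622  -62.88424901 869.72514162] [ 0.10787999  0.00584552 -0.99414674] 565.0975351501658
scene [ 919.73174873 -580.19734865  762.80666921] [-0.36901554  0.55667784 -0.74426965] 534.2507851912288
{'time_s': 0.1, 'joints': array([ 1.04060817e+00,  3.13409982e-01,  1.49830438e+00, -1.64442714e-05,
        1.33102585e+00, -2.23391616e-01]), 'dq': array([ 2.15936400e-04,  4.83428243e-04, -1.31805842e-03, -3.47068667e-05,
       -2.31263174e-03,  3.50396121e-04]), 'tau': array([ 3.90181391e-03, -4.12902439e+01, -2.60142589e+01, -1.23791856e-04,
        3.04055437e-03, -1.45155354e-05]), 'eef_pos': array([158.45308234, 500.29157303, 230.80551166]), 'ee_rot': array([-2.03688878e-04,  1.52795418e-01,  9.88257674e-01, -5.36466226e-04]), 'force': array([-0.78722962, -0.25313544, -0.00424814]), 'wrist_torque': array([ 0.01818208, -0.00433421, -0.00993585]), 'grip_force': 0.0, 'grip_width': 0.9997878353011219}
```

View pics/top0.png

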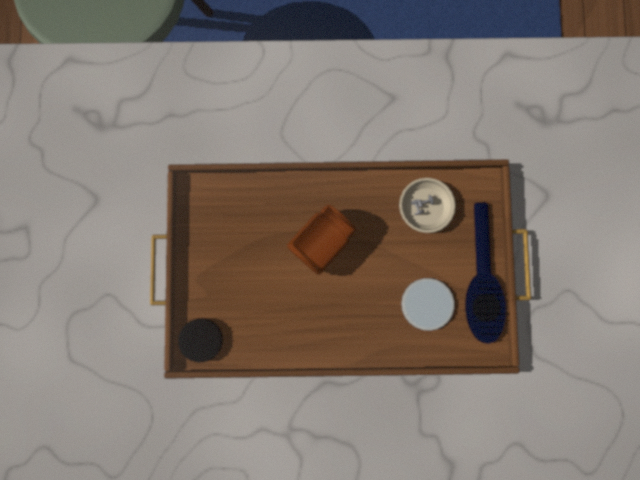

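View pics/scene0.png

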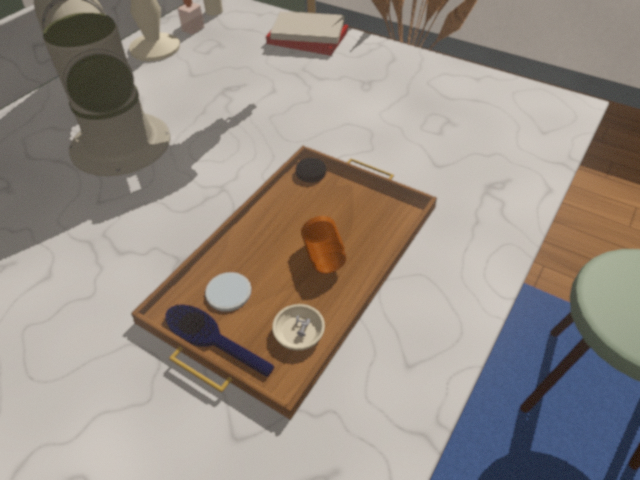

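The top view shows the jar at about (321,239), its axis running from the base at (305,257) up-right to the mouth at (342,223). The cap is at (201,340), the dish at (428,205), the mirror at (428,304) and the brush at (485,280). The far-left corner of the tray, at (172,168), is empty. The scene view agrees: jar at (323,244), far-left corner at (433,198).

```bash
cat >> h.py <<'E'
def tray(c):
    # outer rim corners, top view: brown vs marble -> min area rect of wood mask at z=30
    hsv=cv2.cvtColor(c['pixels'],cv2.COLOR_RGB2HSV)
    m=((hsv[...,1]>70)&(hsv[...,0]<25)).astype(np.uint8); m[:100]=0
    m=cv2.morphologyEx(m,cv2.MORPH_OPEN,np.ones((7,7)))
    k=max(cv2.findContours(m,0,1)[0],key=cv2.contourArea)
    w=ray(c,k[:,0].astype(float),30)[:,:2]
    return cv2.minAreaRect(w.astype(np.float32))
def jarmask(c):
    hsv=cv2.cvtColor(c['pixels'],cv2.COLOR_RGB2HSV)
    m=((hsv[...,1]>195)&(hsv[...,0]<20)&(hsv[...,2]>80)).astype(np.uint8)
    m=cv2.morphologyEx(m,cv2.MORPH_OPEN,np.ones((3,3))); m=cv2.morphologyEx(m,cv2.MORPH_CLOSE,np.ones((9,9)))
    m[:130]=0
    k=max(cv2.findContours(m,0,1)[0],key=cv2.contourArea)
    return k
E
python3 - <<'E'
from h import *
import rig
print([n for n in dir(rig) if not n.startswith('_')], getattr(rig,'grip_depth',None))
c=cam('top'); print(tray(c))
k=jarmask(c); r=cv2.minAreaRect(k); print('jar px',r,cv2.contourArea(k)); b=cv2.boxPoints(r)
print(ray(c,b,43).round(1)); 
im=c['pixels'][...,::-1].copy(); cv2.drawContours(im,[k],-1,(0,255,0),1)
cv2.imwrite('pics/jar1.png',cv2.resize(im[150:390,150:530],None,fx=2,fy=2,interpolation=cv2.INTER_CUBIC))
P=cloud(c); m=np.zeros((480,640),np.uint8); cv2.drawContours(m,[k],-1,1,-1)
q=P[m>0]; print(np.nanpercentile(q[:,2],[5,25,50,75,95,99]), np.isnan(q[:,2]).mean())
x=P[(m>0)&(P[...,2]>35)]; print(len(x),x.mean(0)); u,s,v=np.linalg.svd(x[:,:2]-x[:,:2].mean(0),full_matrices=False); print(v[0],[np.percentile((x[:,:2]-x[:,:2].mean(0))@a,[1,99]) for a in v])
for n,uv in(('cap',(201,340)),('dish',(428,205)),('mirror',(428,304))): print(n,P[uv[1],uv[0]])
E
```

```text
['PlanningError', 'capture', 'finish_job', 'grip_depth', 'sense'] 18.700000000000003
((540.227294921875, -74.45123291015625), (316.4712219238281, 517.232421875), 0.3009933829307556)
jar px ((322.0, 260.0), (8.0, 10.0), 90.0) 62.5
[[555.  -41.4  43. ]
 [554.9 -56.   43. ]
 [543.1 -55.9  43. ]
 [543.3 -41.3  43. ]]
[60.92828424 64.86692721 67.22062854 68.81867928 71.36999204 72.86832271] 0.0
80 [548.27623688 -48.48256257  66.77049862]
[ 0.43100033 -0.90235177] [array([-8.22099641,  8.63942216]), array([-4.75473578,  5.83481016])]
cap [433.59659938 131.36779233  24.46531005]
dish [ 633.88360596 -211.1885007    13.31114059]
mirror [ 483.3867053  -205.99759584   19.17192344]
```

View pics/jar1.png

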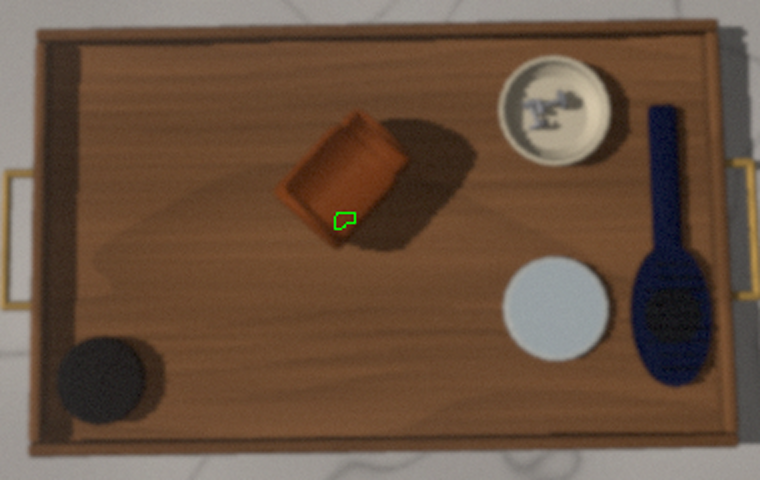

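The crop confirms the narrow neck at the upper right of the jar, around crop pixel (382,137). The colour mask only caught a patch, so I will use the depth instead.

```bash
cat >> h.py <<'E'
def rect(P,zlo,zhi,box):
    x0,x1,y0,y1=box
    m=(P[...,2]>zlo)&(P[...,2]<zhi)&(P[...,0]>x0)&(P[...,0]<x1)&(P[...,1]>y0)&(P[...,1]<y1)
    return P[m]
E
python3 - <<'E'
from h import *
from scipy.optimize import least_squares
for n in('top','scene'):
    P=np.load(n+'.npy'); q=rect(P,30,82,(470,660,-150,40))
    r=cv2.minAreaRect(q[:,:2].astype(np.float32)); print(n,len(q),r,cv2.boxPoints(r).round(1).tolist(),q[:,2].max())
    if n=='top':
        f=lambda p:np.hypot((q[:,0]-p[0])*-np.sin(p[2])+(q[:,1]-p[1])*np.cos(p[2]),q[:,2]-p[3])-np.where((q[:,0]-p[0])*np.cos(p[2])+(q[:,1]-p[1])*np.sin(p[2])>p[4],29.5,33)
        s=least_squares(f,[560,-55,-.82,43,24],loss='soft_l1',f_scale=2); p=s.x; print(p,np.median(abs(f(p))))
        a=(q[:,0]-p[0])*np.cos(p[2])+(q[:,1]-p[1])*np.sin(p[2]); l=-(q[:,0]-p[0])*np.sin(p[2])+(q[:,1]-p[1])*np.cos(p[2])
        print('ax range',np.percentile(a,[0,1,99,100])); h=np.percentile(a,1)
        for i in range(0,90,8):
            w=(a-h>i)&(a-h<i+8); print(i,w.sum(),l[w].min().round(1),l[w].max().round(1),q[w,2].max().round(1))
    # tray rims
    t=rect(P,24,36,(340,740,-380,250)); r=cv2.minAreaRect(t[:,:2].astype(np.float32)); print('tray',r)
    fl=rect(P,-5,5,(340,740,-380,300)); print('floor',np.median(rect(P,5,15,(400,680,-130,100))[:,2]),np.median(fl[:,2]))
E
```

```text
top 2653 ((580.8311767578125, -49.067710876464844), (65.66651153564453, 88.10383605957031), 47.40435791015625) [[526.2000122070312, -43.400001525878906], [591.0, -103.0999984741211], [635.5, -54.70000076293945], [570.5999755859375, 4.900000095367432]] 79.64516899411551
[585.55695163 -53.22327741  -0.74305498  42.2328582   24.        ] 0.7926872892002308
ax range [-50.34704451 -49.44288242  36.50367632  37.75706885]
0 244 -32.3 31.4 79.6
8 254 -32.7 32.7 78.9
16 253 -32.9 32.4 78.2
24 250 -32.6 31.5 79.0
32 250 -32.9 32.5 79.1
40 252 -33.0 32.0 78.1
48 249 -32.6 31.3 77.6
56 242 -33.0 32.7 78.9
64 221 -32.2 30.8 77.6
72 228 -29.9 29.5 75.7
80 183 -28.9 29.5 74.4Traceback (most recent call last):
  File "<stdin>", line 12, in <module>
    return umr_minimum(a, axis, None, out, keepdims, initial, where)
ValueError: zero-size array to reduction operation minimum which has no identity
```

The jar fits the sizes given: its footprint is 65.7 x 88.1 mm, the axis is 42 mm high and its yaw is -42.6°. Next I will work out the poses and refine the tray position.

```bash
cat >> h.py <<'E'
Bc=np.array([548.4,-19.3,10.]); yaw=np.radians(-42.6); m=np.array([np.cos(yaw),np.sin(yaw),0]); UP=np.array([0,0,1.])
def pose(g,tilt,D=25.,my=m):
    """tool pose with contact point g, tilt (deg) toward my, TCP D ahead of contact"""
    t=np.radians(tilt); z=np.sin(t)*my-np.cos(t)*UP; y=np.cross(UP,my); x=np.cross(y,z)
    return g+D*z, np.c_[x,y,z]
def cur():
    s=sense(); q=s['ee_rot']; return np.array(s['eef_pos']),R.from_quat([q[1],q[2],q[3],q[0]]).as_matrix()
def rel(a,b):
    return (a[1].T@(b[0]-a[0])).round(1), (R.from_matrix(a[1].T@b[1]).as_rotvec()*180/np.pi/6).round(2)
def tip(phi,s=83.,h=33.):
    """contact point on jar axis at s when jar raised by phi deg about its base edge"""
    p=np.radians(phi); mm=np.cos(p)*m+np.sin(p)*UP; uu=-np.sin(p)*m+np.cos(p)*UP
    return Bc+s*mm+h*uu
E
python3 - <<'E'
from h import *
for n in('top','scene'):
    P=np.load(n+'.npy')
    t=rect(P,24,36,(340,740,-380,225)); t=t[(abs(t[:,0]-540)>140)|(abs(t[:,1]+74)>242)]
    print('tray',cv2.minAreaRect(t[:,:2].astype(np.float32)))
    print('floor',np.median(rect(P,5,15,(420,500,-130,60))[:,2]))
c=cur(); g=pose(tip(0),-15); a=(g[0]-100*g[1][:,2],g[1]); print('start',c[0],'above',a[0],'grasp',g[0]); print(rel(c,a)); print(rel(a,g))
e=pose(tip(90),55); print('end',e[0]); print(rel(a,(e[0]+[0,0,60],e[1])))
b=pose(tip(3),-12); print('3deg row',rel(g,b))
E
```

```text
tray ((540.7720947265625, -73.965576171875), (320.6163024902344, 562.2781982421875), 0.3234315514564514)
floor 9.741334525883612
tray ((540.0440673828125, -78.1253662109375), (321.7828063964844, 557.294189453125), 0.31185436248779297)
floor 9.922178172835482
start [158.46381589 500.31432553 230.87012509] above [623.78475412 -88.61983489 115.44443697] grasp [604.7331596  -71.10099568  18.85185434]
(array([-621.5, -420.8,  115.7]), array([-0.56,  2.46,  4.14]))
(array([ -0.,   0., 100.]), array([0., 0., 0.]))
end [539.18318197 -10.82470136  78.66058909]
(array([117. ,   0. ,   7.3]), array([ -0.  , -11.67,  -0.  ]))
3deg row (array([ 1.6, -0. , -3.7]), array([ 0. , -0.5, -0. ]))
```

Request:
servo_tool(
  commands=[
    [-1,[-0.02,-0.014,0],[0,0,0]],
    [-1,[-0.031,-0.021,0],[0,0,0]],
    [-1,[-0.031,-0.021,0],[0,0,0]],
    [-1,[-0.031,-0.021,0],[0,0,0]],
    [-1,[-0.031,-0.021,0],[0,0,0]],
    [-1,[-0.031,-0.021,0],[0,0,0]],
    [-1,[-0.031,-0.021,0],[0,0,0]],
    [-1,[-0.031,-0.021,0],[0,0,0]],
    [-1,[-0.031,-0.021,0],[0,0,0]],
    [-1,[-0.031,-0.021,0],[0,0,0]],
  ],
  squeeze=20,
)

```text
time_s: 0.98
eef_pos: [383.0, 215.0, 231.3]
ee_rot: [0.0, 0.153, 0.988, 0.0]
force: [0.9, 1.3, 0.5]
grip_width: 0.996
grip_force: 0.0
```

Request:
servo_tool(
  commands=[
    [-1,[-0.031,-0.021,0],[0,0,0]],
    [-1,[-0.031,-0.021,0],[0,0,0]],
    [-1,[-0.031,-0.021,0],[0,0,0]],
    [-1,[-0.031,-0.021,0],[0,0,0]],
    [-1,[-0.031,-0.021,0],[0,0,0]],
    [-1,[-0.031,-0.021,0],[0,0,0]],
    [-1,[-0.031,-0.021,0],[0,0,0]],
    [-1,[-0.031,-0.021,0],[0,0,0]],
    [-1,[-0.031,-0.021,0],[0,0,0]],
    [-1,[-0.031,-0.021,0],[0,0,0]],
  ],
)

```text
time_s: 1.82
eef_pos: [615.1, -78.8, 231.0]
ee_rot: [-0.0, 0.153, 0.988, 0.0]
force: [0.1, 1.1, 1.3]
grip_width: 1.001
grip_force: 0.0
```

Request:
servo_tool(
  commands=[
    [-1,[0,0,0],[0,0,0.8]],
    [-1,[0,0,0],[0,0,0.8]],
    [-1,[0,0,0],[0,0,0.8]],
    [-1,[0,0,0],[0,0,0.8]],
    [-1,[0,0,0],[0,0,0.97]],
    [-1,[0,0,0],[0,0.8,0]],
    [-1,[0,0,0],[0,0.8,0]],
    [-1,[0,0,0],[0,0.9,0]],
    [-1,[0,0,0],[0,0,0]],
    [-1,[0,0,0],[0,0,0]],
  ],
)

```text
time_s: 2.65
eef_pos: [614.6, -77.7, 230.0]
ee_rot: [-0.121, 0.361, 0.924, 0.047]
force: [0.1, 0.0, -0.3]
grip_width: 1.0
grip_force: 0.0
```

```bash
python3 - <<'E'
from h import *
c=cur(); g=pose(tip(0),-15); a=(g[0]-100*g[1][:,2],g[1]); s=sense(); print(c[0],s['time_s'],s['joints'].round(2)); print(rel(c,a))
e=pose(tip(90),55); print(rel(c,(e[0]+[0,0,60],e[1])))
E
```

```text
[614.64446172 -77.67863215 230.02556287] 2.65 [-0.36  0.67  0.98  0.1   1.73 -1.18]
(array([-43.2,  -1.8, 107.1]), array([-0.  ,  0.01, -0.01]))
(array([ 73.8,  -1.9, 114.3]), array([-1.000e-02, -1.166e+01, -0.000e+00]))
```

Request:
servo_tool(
  commands=[
    [-1,[0.018,0,0.028],[0,0,0]],
    [-1,[0.018,0,0.028],[0,0,0]],
    [-1,[0.018,0,0.028],[0,0,0]],
    [-1,[0.018,-0.002,0.028],[0,0,0]],
    [-1,[0,0,0],[0,-0.9,0]],
    [-1,[0,0,0],[0,-0.9,0]],
    [-1,[0,0,0],[0,-0.9,0]],
    [-1,[0,0,0],[0,-0.9,0]],
    [-1,[0,0,0],[0,-0.9,0]],
    [-1,[0,0,0],[0,-0.9,0]],
  ],
)

```text
time_s: 3.48
eef_pos: [540.3, -11.0, 143.1]
ee_rot: [0.145, 0.358, 0.921, -0.055]
force: [0.2, -2.2, 1.0]
grip_width: 1.002
grip_force: 0.0
```

Request:
servo_tool(
  commands=[
    [-1,[0,0,0],[0,-0.9,0]],
    [-1,[0,0,0],[0,-0.9,0]],
    [-1,[0,0,0],[0,-0.9,0]],
    [-1,[0,0,0],[0,-0.9,0]],
    [-1,[0,0,0],[0,-0.9,0]],
    [-1,[0,0,0],[0,-0.9,0]],
    [-1,[0,0,0],[0,-0.9,0]],
    [-1,[0,0,0],[0,0,0]],
    [-1,[0,0,0],[0,0,0]],
  ],
)

```text
time_s: 4.23
eef_pos: [547.9, -5.1, 170.2]
ee_rot: [0.378, 0.334, 0.849, -0.157]
force: [-0.1, 0.3, 0.7]
grip_width: 1.004
grip_force: 0.0
```

```bash
python3 - <<'E'
from h import *
c=cur(); s=sense(); print(c[0],s['time_s'],s['joints'].round(2))
e=pose(tip(90),55); print(rel(c,(e[0]+[0,0,60],e[1])))
E
```

```text
[547.89256482  -5.10344256 170.16748877] 4.2333 [ 0.03  0.3   1.95 -1.23  0.6   0.17]
(array([25.2, -9.7, 19.3]), array([-0.18, -1.12,  0.04]))
```

In the air test joint 4 reached its limit at about 48° of forward tilt. So I will grip leaning back about 44°, with the fingertips near the neck's axis, and end leaning forward about 40°. The jar then hardly needs to swivel between the pads.

```bash
python3 - <<'E'
from h import *
D=16;S=85;T=-44
c=cur(); g=pose(tip(0,S),T,D); a=(g[0]-70*g[1][:,2],g[1]); print('above',a[0],'grasp',g[0])
print('1 up/move world delta, to above+90',rel(c,((a[0]+[0,0,90]),a[1])), 'then', rel(((a[0]+[0,0,90]),a[1]),a))
b=pose(tip(3,S),T+3,D); r=rel(g,b); print('row',(g[1].T@(b[0]-g[0])).round(2),r[1])
e=pose(tip(84,S),T+84,D); f=pose(tip(90,S),T+84,D); print(e[0],'swivel',rel(e,f), (rel(e,pose(tip(87,S),T+84,D))))
E
```

```text
above [ 638.58039657 -102.22512556   81.84434922] grasp [602.78687636 -69.31129649  31.49056319]
1 up/move world delta, to above+90 (array([-89.4,  -8.5,  98. ]), array([-0.16, 15.38, -0.13])) then (array([-62.5,   0. ,  64.7]), array([0., 0., 0.]))
row [ 3.55 -0.   -1.91] [ 0.  -0.5  0. ]
[538.35249455 -10.06084512  85.7270893 ] swivel (array([ 8.9,  0. , -3.5]), array([0., 0., 0.])) (array([ 4.4,  0. , -1.9]), array([0., 0., 0.]))
```

Request:
servo_tool(
  commands=[
    [-1,[0,0,-0.01],[0,0.9,0]],
    [-1,[0,0,-0.01],[0,0.9,0]],
    [-1,[0,0,-0.01],[0,0.9,0]],
    [-1,[0,0,0],[0,0.9,0]],
    [-1,[0,0,0],[0,0.9,0]],
    [-1,[0,0,0],[0,0.9,0]],
    [-1,[0,0,0],[0,0.9,0]],
    [-1,[0,0,0],[0,0.9,0]],
    [-1,[0,0,0],[0,0.9,0]],
    [-1,[0,0,0],[0,0.9,0]],
  ],
)

```text
time_s: 5.07
eef_pos: [535.5, 2.6, 186.9]
ee_rot: [-0.025, 0.374, 0.927, -0.001]
force: [-0.2, -0.3, 0.1]
grip_width: 0.998
grip_force: 0.0
```

Request:
servo_tool(
  commands=[
    [-1,[0,0,0],[0,0.8,0]],
    [-1,[0,0,0],[0,0.8,0]],
    [-1,[0,0,0],[0,0.8,0]],
    [-1,[0,0,0],[0,0.8,0]],
    [-1,[0,0,0],[0,0.8,0]],
    [-1,[0,0,0],[0,0.8,0]],
    [-1,[0,0,0],[0,0.8,0]],
    [-1,[0,0,0],[0,0.8,0]],
    [-1,[0,0,0],[0,0,0]],
    [-1,[0,0,0],[0,0,0]],
  ],
)

```text
time_s: 5.9
eef_pos: [535.4, 2.6, 185.4]
ee_rot: [-0.327, 0.355, 0.867, 0.121]
force: [0.1, -0.4, -0.6]
grip_width: 0.997
grip_force: 0.0
```

```bash
python3 - <<'E'
from h import *
D=16;S=85;T=-44
c=cur(); s=sense(); print(c[0],s['time_s'],s['joints'].round(2))
g=pose(tip(0,S),T,D); a=(g[0]-70*g[1][:,2],g[1]);print(rel(c,a),rel((c[0],a[1]),a))
E
```

```text
[535.37731254   2.58273385 185.39828526] 5.9 [-0.34  0.72  1.15  0.28  1.93 -1.13]
(array([-179. ,   -1.3,  -17.6]), array([ 0.01,  0.54, -0.32])) (array([-177.6,   -7.3,  -27.6]), array([0., 0., 0.]))
```

Request:
servo_tool(
  commands=[
    [-1,[0,0,0],[0,0.54,-0.32]],
    [-1,[-0.03,-0.0013,-0.0046],[0,0,0]],
    [-1,[-0.03,-0.0012,-0.0046],[0,0,0]],
    [-1,[-0.03,-0.0012,-0.0046],[0,0,0]],
    [-1,[-0.03,-0.0012,-0.0046],[0,0,0]],
    [-1,[-0.03,-0.0012,-0.0046],[0,0,0]],
    [-1,[-0.0276,-0.0012,-0.0046],[0,0,0]],
    [-1,[0,0,0],[0,0,0]],
    [-1,[0,0,0],[0,0,0]],
  ],
)

```text
time_s: 6.65
eef_pos: [638.4, -101.3, 81.2]
ee_rot: [-0.35, 0.337, 0.864, 0.137]
force: [1.2, 0.6, -0.1]
grip_width: 1.002
grip_force: 0.0
```

```bash
python3 - <<'E'
from h import *
D=16;S=85;T=-44
c=cur(); s=sense(); print(c[0],s['time_s'],s['joints'].round(2),s['force'])
g=pose(tip(0,S),T,D); print(rel(c,g))
E
```

```text
[ 638.44172995 -101.2972813    81.24289362] 6.65 [-0.43  1.18  0.55  0.26  2.14 -1.2 ] [ 1.21987596  0.58725329 -0.12220198]
(array([-0.2, -0.6, 69.1]), array([ 0.01, -0.02,  0.  ]))
```

Request:
servo_tool(
  commands=[
    [-1,[0,-0.0006,0.012],[0,0,0]],
    [-1,[0,0,0.012],[0,0,0]],
    [-1,[0,0,0.012],[0,0,0]],
    [-1,[0,0,0.012],[0,0,0]],
    [-1,[0,0,0.012],[0,0,0]],
    [-1,[0,0,0.009],[0,0,0]],
    [-1,[0,0,0],[0,0,0]],
    [-1,[0,0,0],[0,0,0]],
  ],
)

```text
time_s: 7.32
eef_pos: [603.0, -68.4, 35.4]
ee_rot: [-0.348, 0.336, 0.864, 0.137]
force: [0.6, 0.2, 0.0]
grip_width: 1.0
grip_force: 0.0
```

```bash
python3 - <<'E'
from h import *
c=cam('scene'); cv2.imwrite('pics/pre.png',cv2.resize(c['pixels'][150:350,220:460,::-1],None,fx=3,fy=3,interpolation=cv2.INTER_CUBIC))
D=16;S=85;T=-44
c=cur(); g=pose(tip(0,S),T,D); print(rel(c,g))
E
```

```text
(array([-2.6, -0.7,  2.7]), array([0.01, 0.01, 0.02]))
```

View pics/pre.png

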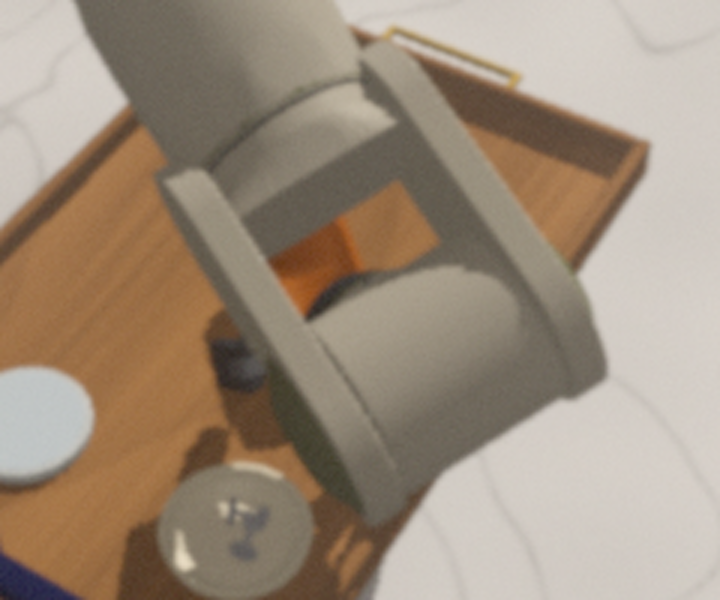

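The view shows the jar (crop 320,260) under the hand with the gripper straddling its neck. The arm hides most of it and nothing is touched (force about 0). I will trim the pose by the few mm left, then close.

Request:
servo_tool(
  commands=[
    [-1,[-0.0026,-0.0006,0.0027],[0,0,0]],
    [-1,[0,0,0],[0,0,0]],
    [-1,[0,0,0],[0,0,0]],
  ],
)

```text
time_s: 7.62
eef_pos: [602.4, -69.6, 29.5]
ee_rot: [-0.35, 0.336, 0.864, 0.137]
force: [-0.6, -0.8, 0.1]
grip_width: 1.0
grip_force: 0.0
```

Request:
servo_tool(
  commands=[
    [0.1,[0,0,0],[0,0,0]],
    [0.15,[0,0,0],[0,0,0]],
    [0.2,[0,0,0],[0,0,0]],
    [0.25,[0,0,0],[0,0,0]],
    [0.3,[0,0,0],[0,0,0]],
    [0.3,[0,0,0],[0,0,0]],
    [0.3,[0,0,0],[0,0,0]],
    [0.3,[0,0,0],[0,0,0]],
    [0.3,[0,0,0],[0,0,0]],
  ],
  squeeze=25,
)

```text
time_s: 8.37
eef_pos: [602.4, -69.5, 29.6]
ee_rot: [-0.35, 0.336, 0.864, 0.137]
force: [1.2, -1.2, 3.1]
grip_width: 0.688
grip_force: 27.4
```

```bash
cat >> h.py <<'E'
def arc(deg):
    c=cur(); ax=c[1][:,1]; ax=np.cross(UP,m); Q=R.from_rotvec(-np.radians(deg)*ax).as_matrix()
    p=Bc+Q@(c[0]-Bc); return (c[1].T@(p-c[0])).round(2), R.from_matrix(c[1].T@Q@c[1]).as_rotvec().round(4)*180/np.pi/6
E
python3 -c "
from h import *
print(arc(3)); c=cur(); print('tilt',np.degrees(np.arctan2(c[1][:,2]@m,-c[1][2,2])))"
```

```text
(array([ 3.48,  0.01, -1.97]), array([ 0.00095493, -0.50038314, -0.        ]))
tilt -44.11981017771916
```

Request:
servo_tool(
  commands=[
    [0.3,[0.0017,0,-0.001],[0,-0.25,0]],
    [0.3,[0.0035,0,-0.002],[0,-0.5,0]],
    [0.3,[0.0035,0,-0.002],[0,-0.5,0]],
    [0.3,[0.0035,0,-0.002],[0,-0.5,0]],
    [0.3,[0.0035,0,-0.002],[0,-0.5,0]],
    [0.3,[0.0035,0,-0.002],[0,-0.5,0]],
  ],
)

```text
time_s: 8.87
eef_pos: [595.5, -63.5, 49.5]
ee_rot: [-0.222, 0.353, 0.905, 0.087]
force: [0.1, -0.3, -0.8]
grip_width: 0.689
grip_force: 27.0
```

```bash
python3 -c "
from h import *
D=16;S=85
c=cur(); T=np.degrees(np.arctan2(c[1][:,2]@m,-c[1][2,2])); print(T,arc(3),sense()['force'])
p0=np.array([602.4,-69.5,29.6]); a=T+44.12; Q=R.from_rotvec(-np.radians(a)*np.cross(UP,m)).as_matrix(); print('err from arc',Bc+Q@(p0-Bc)-c[0])"
```

```text
-27.551278789738276 (array([ 3.45,  0.  , -1.95]), array([ 0.        , -0.50038314, -0.        ])) [ 0.12395357 -0.25227975 -0.83994761]
err from arc [ 0.53410314 -0.10972769  0.33958788]
```

Tracking the arc well with low forces, so I will continue.

Request:
servo_tool(
  commands=[
    [0.3,[0.0035,0,-0.00195],[0,-0.5,0]],
    [0.3,[0.0035,0,-0.00195],[0,-0.5,0]],
    [0.3,[0.0035,0,-0.00195],[0,-0.5,0]],
    [0.3,[0.0035,0,-0.00195],[0,-0.5,0]],
    [0.3,[0.0035,0,-0.00195],[0,-0.5,0]],
    [0.3,[0.0035,0,-0.00195],[0,-0.5,0]],
    [0.3,[0.0035,0,-0.00195],[0,-0.5,0]],
    [0.3,[0.0035,0,-0.00195],[0,-0.5,0]],
    [0.3,[0.0035,0,-0.00195],[0,-0.5,0]],
    [0.3,[0,0,0],[0,0,0]],
  ],
)

```text
time_s: 9.7
eef_pos: [576.2, -45.2, 75.2]
ee_rot: [-0.005, 0.362, 0.932, 0.002]
force: [-1.4, 0.6, -1.9]
grip_width: 0.693
grip_force: 27.2
```

```bash
cat > st.py <<'E'
from h import *
c=cur(); T=np.degrees(np.arctan2(c[1][:,2]@m,-c[1][2,2])); s=sense(); print('tilt',T,arc(3),s['force'],s['joints'].round(2))
p0=np.array([602.4,-69.5,29.6]); a=T+44.12; Q=R.from_rotvec(-np.radians(a)*np.cross(UP,m)).as_matrix(); e=Bc+Q@(p0-Bc)-c[0]; print('phi',a,'err',e.round(1),'tool',(c[1].T@e).round(1))
E
python3 st.py; python3 -c "
from h import *
for n in('top','scene'):
    c=cam(n); x,y=((300,220) if n=='scene' else (300,200)); save(c,'f'+n)
c=cv2.imread('pics/fscene.png')[130:330,220:460]; d=cv2.imread('pics/ftop.png')[130:330,220:460]
cv2.imwrite('pics/mid.png',cv2.resize(np.vstack([c,d]),None,fx=1.5,fy=1.5))"
```

```text
tilt -0.5893579746589693 (array([ 3.48,  0.01, -1.86]), array([ 0.00095493, -0.50038314, -0.        ])) [-1.40307379  0.61257884 -1.853756  ] [-0.28  0.59  1.51  0.01  1.05 -1.12]
phi 43.53064202534103 err [ 1.3 -1.5 -0.2] tool [-1.9 -0.2  0.2]
```

View pics/mid.png

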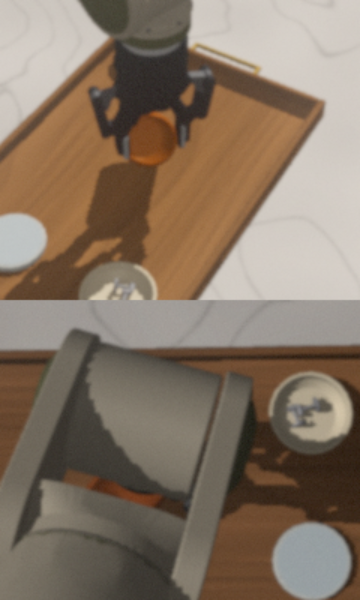

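The scene crop shows the jar mid-tip, its mouth ring at (150,138) held between the fingers and nothing else disturbed.

Request:
servo_tool(
  commands=[
    [0.3,[0.0031,0,-0.0019],[0,-0.5,0]],
    [0.3,[0.0035,0,-0.0019],[0,-0.5,0]],
    [0.3,[0.0035,0,-0.0019],[0,-0.5,0]],
    [0.3,[0.0035,0,-0.0019],[0,-0.5,0]],
    [0.3,[0.0035,0,-0.0019],[0,-0.5,0]],
    [0.3,[0.0035,0,-0.0019],[0,-0.5,0]],
    [0.3,[0.0035,0,-0.0019],[0,-0.5,0]],
    [0.3,[0.0035,0,-0.0019],[0,-0.5,0]],
    [0.3,[0,0,0],[0,0,0]],
    [0.3,[0,0,0],[0,0,0]],
  ],
)

```text
time_s: 10.63
eef_pos: [556.1, -27.0, 85.7]
ee_rot: [0.189, 0.356, 0.912, -0.074]
force: [-1.3, -1.4, 6.6]
grip_width: 0.686
grip_force: 27.9
```

```bash
python3 st.py
```

```text
tilt 23.40255629112934 (array([ 3.46,  0.  , -2.01]), array([-0.        , -0.50038314, -0.        ])) [-1.30835872 -1.40099829  6.55165781] [-0.16  0.43  1.82 -0.41  0.59 -0.68]
phi 67.52255629112933 err [-0.5  0.6 -0. ] tool [ 0.8  0.1 -0.3]
```

Request:
servo_tool(
  commands=[
    [0.3,[0.0025,0,-0.0014],[0,-0.333,0]],
    [0.3,[0.0023,0,-0.0014],[0,-0.333,0]],
    [0.3,[0.0023,0,-0.0014],[0,-0.333,0]],
    [0.3,[0.0023,0,-0.0013],[0,-0.333,0]],
    [0.3,[0.0023,0,-0.0013],[0,-0.333,0]],
    [0.3,[0.0023,0,-0.0013],[0,-0.333,0]],
    [0.3,[0,0,0],[0,0,0]],
    [0.3,[0,0,0],[0,0,0]],
  ],
)

```text
time_s: 11.3
eef_pos: [544.5, -16.4, 86.1]
ee_rot: [0.283, 0.346, 0.887, -0.111]
force: [-1.2, -0.6, 5.3]
grip_width: 0.691
grip_force: 27.8
```

```bash
python3 st.py
```

```text
tilt 35.440408634748295 (array([ 3.45, -0.  , -2.02]), array([-0.        , -0.50038314,  0.        ])) [-1.16801143 -0.6333573   5.25437701] [-0.07  0.41  1.95 -0.96  0.45 -0.09]
phi 79.56040863474828 err [-0.7  0.8 -0.1] tool [ 0.9  0.1 -0.6]
```

Request:
servo_tool(
  commands=[
    [0.3,[0.0018,0,-0.0011],[0,-0.25,0]],
    [0.3,[0.0018,0,-0.001],[0,-0.25,0]],
    [0.3,[0.0018,0,-0.001],[0,-0.25,0]],
    [0.3,[0.0017,0,-0.001],[0,-0.25,0]],
    [0.3,[0,0,0],[0,0,0]],
    [0.3,[0,0,0],[0,0,0]],
  ],
)

```text
time_s: 11.8
eef_pos: [541.0, -8.6, 90.9]
ee_rot: [0.323, 0.341, 0.873, -0.128]
force: [0.8, 0.1, -2.5]
grip_width: 0.692
grip_force: 28.2
```

```bash
python3 st.py; python3 -c "
from h import *
c=cam('scene'); cv2.imwrite('pics/up.png',cv2.resize(c['pixels'][120:320,220:460,::-1],None,fx=3,fy=3,interpolation=cv2.INTER_CUBIC))"
```

```text
tilt 40.712633473208406 (array([ 3.71, -0.  , -2.16]), array([ 0.        , -0.50038314,  0.00190986])) [ 0.84708099  0.08328365 -2.5265905 ] [-0.03  0.41  1.99 -1.23  0.47  0.2 ]
phi 84.8326334732084 err [-2.3 -2.3 -5.8] tool [ 3.9 -3.2  4.3]
```

View pics/up.png

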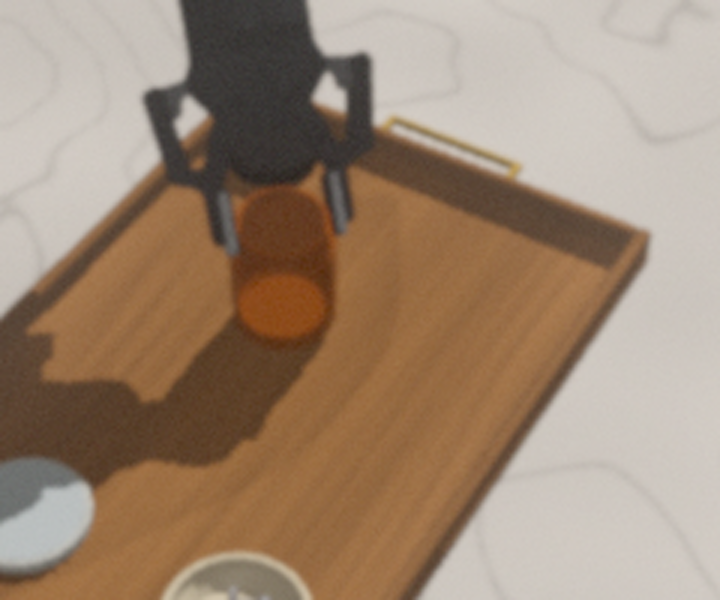

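The jar is nearly upright, with its mouth at (285,200) and its base at (283,310). Joint 4 reached its limit and the tool rose about 6 mm, so I will back off slightly and lower it gently onto the floor.

Request:
servo_tool(
  commands=[
    [0.3,[0.001,-0.001,0.001],[0,0.15,0]],
    [0.3,[0.001,-0.001,0.001],[0,0.15,0]],
    [0.3,[0,0,0],[0,0,0]],
    [0.3,[0,0,0],[0,0,0]],
  ],
)

```text
time_s: 12.18
eef_pos: [539.0, -10.0, 88.1]
ee_rot: [0.31, 0.343, 0.878, -0.122]
force: [-0.3, -0.1, -2.1]
grip_width: 0.689
grip_force: 28.2
```

```bash
python3 st.py; python3 -c "
from h import *
c=cur(); print('down1',c[1].T@[0,0,-1], 'm dir',c[1].T@m)"
```

```text
tilt 38.91574319346316 (array([ 3.66, -0.01, -1.94]), array([-0.        , -0.50038314,  0.00190986])) [-0.28359649 -0.0724802  -2.05600742] [-0.04  0.41  1.98 -1.15  0.46  0.12]
phi 83.03574319346316 err [ 1.4 -2.4 -2.5] tool [-0.5 -0.9  3.6]
down1 [0.62817845 0.0022482  0.77806605] m dir [-0.77806903  0.00264246  0.62817322]
```

Request:
servo_tool(
  commands=[
    [0.3,[0.0005,0,0.0006],[0,0,0]],
    [0.3,[0.0005,0,0.0006],[0,0,0]],
    [0.3,[0.0005,0,0.0006],[0,0,0]],
    [0.3,[0,0,0],[0,0,0]],
    [0.3,[0,0,0],[0,0,0]],
  ],
)

```text
time_s: 12.6
eef_pos: [539.0, -9.7, 86.1]
ee_rot: [0.31, 0.343, 0.878, -0.122]
force: [-2.1, -0.0, 3.0]
grip_width: 0.692
grip_force: 28.6
```

```bash
python3 st.py
```

```text
tilt 38.93473805360032 (array([ 3.59, -0.01, -1.86]), array([-0.        , -0.50038314,  0.00190986])) [-2.07079567 -0.04386265  2.97076508] [-0.04  0.41  1.98 -1.16  0.46  0.14]
phi 83.05473805360032 err [ 1.4 -2.8 -0.5] tool [-2.  -1.1  2.2]
```

Request:
servo_tool(
  commands=[
    [0.3,[0.0016,0,-0.0004],[0,0,0]],
    [0.3,[0.0016,0,-0.0004],[0,0,0]],
    [0.3,[0.0016,0,-0.0004],[0,0,0]],
    [0.3,[0,0,0],[0,0,0]],
    [0.3,[0,0,0],[0,0,0]],
  ],
  squeeze=20,
)

```text
time_s: 13.02
eef_pos: [536.3, -6.6, 84.8]
ee_rot: [0.311, 0.343, 0.878, -0.122]
force: [-2.1, -0.6, 7.6]
grip_width: 0.689
grip_force: 28.9
```

```bash
python3 st.py
```

```text
tilt 39.02633894983866 (array([ 3.66, -0.01, -1.66]), array([-0.        , -0.50038314,  0.00095493])) [-2.10988553 -0.56643023  7.58092816] [-0.03  0.41  1.99 -1.18  0.46  0.16]
phi 83.14633894983865 err [ 4.  -5.7  0.8] tool [-5.8 -1.5  3.7]
```

Request:
servo_tool(
  commands=[
    [-0.3,[0.0016,0,-0.0004],[0,0,0]],
    [-0.34,[0.0016,0,-0.0004],[0,0,0]],
    [-0.35,[0.0016,0,-0.0004],[0,0,0]],
    [-0.35,[0.0016,0,0],[0,0,0]],
    [-0.35,[0,0,0],[0,0,0]],
    [-0.35,[0,0,0],[0,0,0]],
  ],
  squeeze=20,
)

```text
time_s: 13.52
eef_pos: [533.0, -2.4, 82.6]
ee_rot: [0.312, 0.343, 0.878, -0.121]
force: [0.2, 3.2, 12.9]
grip_width: 0.689
grip_force: 29.7
```

```bash
python3 st.py;  python3 -c "
from h import *
c=cam('scene'); cv2.imwrite('pics/up2.png',cv2.resize(c['pixels'][120:320,220:460,::-1],None,fx=3,fy=3,interpolation=cv2.INTER_CUBIC))"
```

```text
tilt 39.120815359152424 (array([ 3.74, -0.  , -1.38]), array([-0.00095493, -0.50038314, -0.        ])) [ 0.15060158  3.15058324 12.91720805] [-0.02  0.41  2.   -1.2   0.46  0.19]
phi 83.24081535915242 err [ 7.2 -9.9  3. ] tool [-11.2  -2.4   5.3]
```

View pics/up2.png

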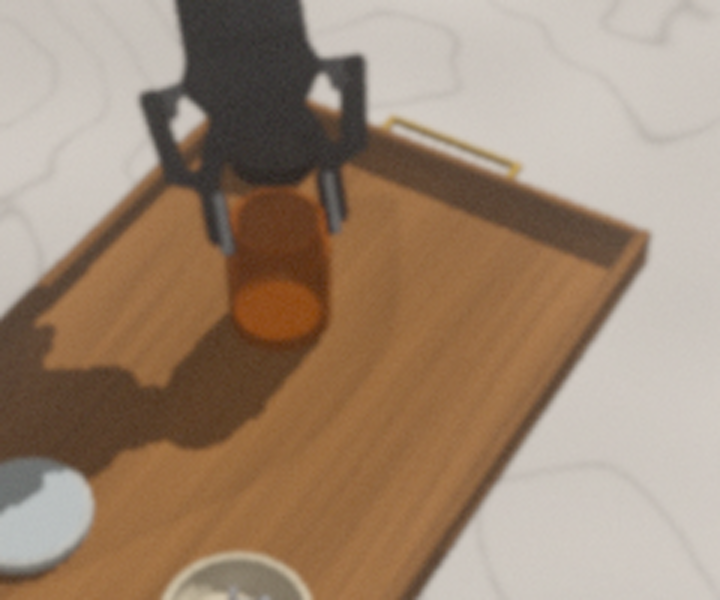

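The jar now looks upright, with its mouth at (285,205) and its base at (280,312). I will check the lean with depth.

```bash
cat > lean.py <<'E'
from h import *
from scipy.optimize import least_squares
c=cam('scene'); P=cloud(c)
import sys
cx,cy=map(float,sys.argv[1:3])
q=rect(P,16,74,(cx-45,cx+45,cy-45,cy+45))
def f(p):
    d=q-[p[0],p[1],10]; a=np.array([p[2],p[3],1]); a/=np.linalg.norm(a); return np.linalg.norm(d-np.outer(d@a,a),axis=1)-33
s=least_squares(f,[cx,cy,0,0],loss='soft_l1',f_scale=2); p=s.x
print(len(q),'base',p[:2].round(1),'lean deg x,y',np.degrees(p[2:]).round(1),'along m',np.degrees(p[2:]@m[:2]).round(1),'resid',np.median(abs(f(p))).round(2))
E
python3 lean.py 521 6
```

```text
951 base [521.6   7. ] lean deg x,y [ 1.4 -2.5] along m 2.7 resid 1.15
```

Request:
servo_tool(
  commands=[
    [-0.35,[0.0012,0,-0.0004],[0,0,0]],
    [-0.35,[0.0012,0,-0.0004],[0,0,0]],
    [-0.35,[0.0012,0,-0.0004],[0,0,0]],
    [-0.35,[0,0,0],[0,0,0]],
    [-0.35,[0,0,0],[0,0,0]],
  ],
)

```text
time_s: 14.03
eef_pos: [531.7, -0.7, 82.4]
ee_rot: [0.313, 0.343, 0.877, -0.122]
force: [5.8, -3.6, 13.3]
grip_width: 0.686
grip_force: 29.4
```

```bash
python3 st.py; python3 lean.py 519 8
```

```text
tilt 39.27849692973915 (array([ 3.79, -0.01, -1.29]), array([-0.00095493, -0.50038314, -0.        ])) [ 5.81255099 -3.57100309 13.32181049] [-0.02  0.41  2.   -1.21  0.46  0.2 ]
phi 83.39849692973914 err [  8.3 -11.4   3.1] tool [-12.7  -2.7   6.4]
950 base [521.4   7.4] lean deg x,y [ 0.8 -1.8] along m 1.8 resid 1.06
```

Request:
servo_tool(
  commands=[
    [-0.35,[-0.0012,0,0.0002],[0,0,0]],
    [-0.35,[0,0,0],[0,0,0]],
    [-0.37,[0,0,0],[0,0,0]],
    [-0.39,[0,0,0],[0,0,0]],
    [-0.41,[0,0,0],[0,0,0]],
    [-0.43,[0,0,0],[0,0,0]],
    [-0.46,[0,0,0],[0,0,0]],
    [-0.5,[0,0,0],[0,0,0]],
    [-0.55,[0,0,0],[0,0,0]],
    [-0.6,[0,0,0],[0,0,0]],
  ],
)

```text
time_s: 14.92
eef_pos: [529.0, -1.0, 79.4]
ee_rot: [0.309, 0.343, 0.878, -0.122]
force: [0.1, -0.1, -0.3]
grip_width: 0.801
grip_force: 0.0
```

```bash
python3 st.py; python3 lean.py 521 7
```

```text
tilt 38.84537171401014 (array([ 3.73, -0.01, -1.09]), array([-0.        , -0.50038314,  0.00190986])) [ 0.10504271 -0.14690769 -0.26281915] [-0.02  0.42  2.01 -1.2   0.46  0.2 ]
phi 82.96537171401013 err [ 11.5 -11.5   6.2] tool [-16.5  -0.7   5.3]
961 base [521.3   7.4] lean deg x,y [ 1.2 -1.9] along m 2.2 resid 1.11
```

The jar is released and standing, with zero force and the same reading after release, so the lean figure is a fit bias. I will withdraw, straighten the tool and regrip from above.

Request:
servo_tool(
  commands=[
    [-0.8,[0,0,0],[0,0,0]],
    [-1,[0,0,0],[0,0,0]],
    [-1,[0,0,-0.01],[0,0,0]],
    [-1,[0,0,-0.02],[0,0,0]],
    [-1,[0,0,-0.03],[0,0,0]],
    [-1,[0,0,-0.03],[0,0,0]],
    [-1,[-0.025,0,-0.03],[0,0.9,0]],
    [-1,[-0.025,0,-0.02],[0,0.9,0]],
    [-1,[-0.01,0,-0.01],[0,0.9,0]],
    [-1,[0,0,0],[0,0.9,0]],
  ],
)

```text
time_s: 15.8
eef_pos: [496.4, 28.2, 209.3]
ee_rot: [0.176, 0.363, 0.912, -0.073]
force: [-0.3, 0.3, -0.2]
grip_width: 0.996
grip_force: 0.0
```

Request:
servo_tool(
  commands=[
    [-1,[0,0,0],[0,0.9,0]],
    [-1,[0,0,0],[0,0.9,0]],
    [-1,[0,0,0],[0,0.9,0]],
    [-1,[0,0,0],[0,0,0]],
    [-1,[0,0,0],[0,0,0]],
  ],
)

```text
time_s: 16.22
eef_pos: [495.2, 26.9, 205.3]
ee_rot: [0.045, 0.371, 0.927, -0.025]
force: [-0.6, 0.2, -0.0]
grip_width: 1.0
grip_force: 0.0
```

```bash
python3 st.py|head -1; python3 lean.py 521 7; python3 - <<'E'
from h import *
c=cam('top'); P=cloud(c); save(c,'std')
q=rect(P,90,106,(470,580,-45,60)); r=cv2.minEnclosingCircle(q[:,:2].astype(np.float32)); print('rim',len(q),r,np.median(q[:,2]))
J=np.array([*r[0],60.]); c=cur(); t=pose(J,0,22); t=(t[0]+[0,0,90],t[1]); print(c[0],t[0],rel(c,t), rel((c[0],t[1]),t))
E
```

```text
tilt 5.859529202540476 (array([10.47, -0.14,  2.9 ]), array([-0.00859437, -0.49942821,  0.00763944])) [-0.58690715  0.16687969 -0.03991486] [-0.15  0.24  1.67 -0.08  1.16 -0.93]
958 base [521.2   7.6] lean deg x,y [ 1.3 -2.2] along m 2.5 resid 1.11
rim 309 ((522.578857421875, 5.927152156829834), 30.10474967956543) 97.22199913744095
[494.57152082  27.80953086 205.3243935 ] [522.57885742   5.92715216 128.        ] (array([-27.3,   4.4,  80.5]), array([-0.13,  0.98, -0.15])) (array([-35.4,   2.8,  77.3]), array([0., 0., 0.]))
```

Request:
servo_tool(
  commands=[
    [-1,[0,0,0],[-0.13,0.97,-0.15]],
    [-1,[-0.012,0.001,0],[0,0,0]],
    [-1,[-0.012,0.001,0.01],[0,0,0]],
    [-1,[-0.0114,0.001,0.02],[0,0,0]],
    [-1,[0,0,0.025],[0,0,0]],
    [-1,[0,0,0.015],[0,0,0]],
    [-1,[0,0,0],[0,0,0]],
    [-1,[0,0,0],[0,0,0]],
    [-1,[0,0,0],[0,0,0]],
  ],
)

```text
time_s: 17.07
eef_pos: [523.5, 6.2, 136.9]
ee_rot: [0.001, 0.363, 0.932, 0.001]
force: [-0.3, -0.1, -0.6]
grip_width: 1.001
grip_force: 0.0
```

```bash
python3 - <<'E'
from h import *
c=cur(); t=pose(np.array([522.,6.5,60]),0,22); print(c[0],rel(c,t),sense()['joints'].round(2))
E
```

```text
[523.50856283   6.15071395 136.93352748] (array([ 1.5, -0.9, 98.9]), array([0.02, 0.01, 0.  ])) [-0.21  0.4   1.63  0.    1.1  -1.04]
```

Request:
servo_tool(
  commands=[
    [-1,[0.0015,-0.0009,0.01],[0,0,0]],
    [-1,[0,0,0.015],[0,0,0]],
    [-1,[0,0,0.015],[0,0,0]],
    [-1,[0,0,0.015],[0,0,0]],
    [-1,[0,0,0.015],[0,0,0]],
    [-1,[0,0,0.015],[0,0,0]],
    [-1,[0,0,0.01],[0,0,0]],
    [-1,[0,0,0.004],[0,0,0]],
    [-1,[0,0,0],[0,0,0]],
    [-1,[0,0,0],[0,0,0]],
  ],
)

```text
time_s: 17.9
eef_pos: [522.0, 6.2, 37.5]
ee_rot: [0.001, 0.364, 0.932, 0.001]
force: [-0.9, -1.2, 0.3]
grip_width: 1.004
grip_force: 0.0
```

Request:
servo_tool(
  commands=[
    [-0.45,[0,0,0],[0,0,0]],
    [-0.5,[0,0,0],[0,0,0]],
    [-0.5,[0,0,0],[0,0,0]],
    [-0.52,[0,0,0],[0,0,0]],
    [-0.5,[0,0,0],[0,0,0]],
    [-0.4,[0,0,0],[0,0,0]],
    [-0.4,[0,0,0],[0,0,0]],
    [-0.4,[0,0,0],[0,0,0]],
  ],
  squeeze=20,
)

```text
time_s: 18.57
eef_pos: [522.2, 6.2, 37.8]
ee_rot: [0.001, 0.364, 0.932, 0.001]
force: [-0.2, 0.9, 7.5]
grip_width: 0.769
grip_force: 22.3
```

```bash
python3 - <<'E'
from h import *
c=cur(); s=sense(); print(c[0],s['force'])
a=np.radians(.32); Rz=np.array([[np.cos(a),-np.sin(a)],[np.sin(a),np.cos(a)]]); C=np.array([540.5,-74.3])+Rz@[117,217]; print('corner',C)
print('tool delta',c[1].T@np.r_[C-c[0][:2],0], 'px unit',c[1].T@[1,0,0],'py',c[1].T@[0,1,0])
E
```

```text
[522.18593582   6.23237296  37.7585037 ] [-0.23040706  0.88365483  7.47060471]
corner [656.28622489 143.35006346]
tool delta [ -5.75969957 191.70497629   0.42012334] px unit [-0.73560402  0.67740792  0.00229092] py [0.67741085 0.73560442 0.00082346]
```

Request:
servo_tool(
  commands=[
    [-0.4,[0,0.005,0],[0,0,0]],
    [-0.4,[-0.0003,0.01,0],[0,0,0]],
    [-0.4,[-0.0003,0.01,0],[0,0,0]],
    [-0.4,[-0.0003,0.01,0],[0,0,0]],
    [-0.4,[-0.0003,0.01,0],[0,0,0]],
    [-0.4,[-0.0003,0.01,0],[0,0,0]],
    [-0.4,[-0.0003,0.01,0],[0,0,0]],
    [-0.4,[-0.0003,0.01,0],[0,0,0]],
    [-0.4,[-0.0003,0.005,0],[0,0,0]],
    [-0.4,[0,0,0],[0,0,0]],
  ],
)

```text
time_s: 19.4
eef_pos: [578.4, 63.8, 37.8]
ee_rot: [0.001, 0.363, 0.932, 0.001]
force: [-0.2, 1.8, 4.7]
grip_width: 0.773
grip_force: 22.2
```

```bash
cat > to.py <<'E'
from h import *
c=cur(); s=sense(); print(c[0].round(1),'f',s['force'].round(1)); C=np.array([656.3,143.35]); print('world left',C-c[0][:2],'tool delta',(c[1].T@np.r_[C-c[0][:2],0]).round(1))
E
python3 to.py
```

```text
[578.4  63.8  37.8] f [-0.2  1.8  4.7]
world left [77.93702827 79.58344276] tool delta [ -3.5 111.3   0.2]
```

Request:
servo_tool(
  commands=[
    [-0.4,[0,0.005,0],[0,0,0]],
    [-0.4,[-0.0004,0.01,0],[0,0,0]],
    [-0.4,[-0.0004,0.01,0],[0,0,0]],
    [-0.4,[-0.0004,0.01,0],[0,0,0]],
    [-0.4,[-0.0004,0.01,0],[0,0,0]],
    [-0.4,[-0.0004,0.01,0],[0,0,0]],
    [-0.4,[-0.0004,0.01,0],[0,0,0]],
    [-0.4,[-0.0004,0.01,0],[0,0,0]],
    [-0.4,[-0.0004,0.01,0],[0,0,0]],
    [-0.4,[0,0.005,0],[0,0,0]],
  ],
)

```text
time_s: 20.23
eef_pos: [641.3, 127.5, 37.8]
ee_rot: [0.0, 0.363, 0.932, 0.0]
force: [-4.0, -4.9, 7.3]
grip_width: 0.773
grip_force: 22.6
```

Request:
servo_tool(
  commands=[
    [-0.4,[0,0.004,0],[0,0,0]],
    [-0.4,[0,0.004,0],[0,0,0]],
    [-0.4,[0,0.004,0],[0,0,0]],
    [-0.4,[0,0,0],[0,0,0]],
    [-0.4,[0,0,0],[0,0,0]],
  ],
)

```text
time_s: 20.65
eef_pos: [649.4, 136.2, 37.8]
ee_rot: [0.001, 0.364, 0.932, 0.001]
force: [-1.0, -1.4, 5.6]
grip_width: 0.769
grip_force: 22.2
```

```bash
python3 to.py
```

```text
[649.4 136.2  37.8] f [-1.  -1.4  5.6]
world left [6.89839187 7.13870045] tool delta [-0.2  9.9  0. ]
```

Request:
servo_tool(
  commands=[
    [-0.4,[0,0.002,0],[0,0,0]],
    [-0.4,[0,0.002,0],[0,0,0]],
    [-0.4,[0,0.002,0],[0,0,0]],
    [-0.4,[-0.0007,0.0007,0],[0,0,0]],
    [-0.4,[-0.0007,0.0007,0],[0,0,0]],
    [-0.4,[0,0,0],[0,0,0]],
    [-0.4,[0,0,0],[0,0,0]],
  ],
)

```text
time_s: 21.23
eef_pos: [654.5, 140.6, 37.9]
ee_rot: [-0.001, 0.364, 0.932, 0.0]
force: [-6.8, -2.0, 8.6]
grip_width: 0.769
grip_force: 22.6
```

```bash
python3 to.py
```

```text
[654.5 140.6  37.9] f [-6.8 -2.   8.6]
world left [1.807975   2.73436796] tool delta [ 0.5  3.2 -0. ]
```

Request:
servo_tool(
  commands=[
    [-0.4,[0.0007,0.0007,0],[0,0,0]],
    [-0.4,[0.0007,0.0007,0],[0,0,0]],
    [-0.4,[0,0,0],[0,0,0]],
    [-0.4,[0,0,0],[0,0,0]],
  ],
)

```text
time_s: 21.57
eef_pos: [655.1, 142.1, 37.8]
ee_rot: [0.0, 0.364, 0.932, 0.0]
force: [-2.4, -3.2, 5.9]
grip_width: 0.77
grip_force: 22.4
```

Request:
servo_tool(
  commands=[
    [-0.4,[0.0007,0.0007,0],[0,0,0]],
    [-0.4,[0.0004,0.0004,0],[0,0,0]],
    [-0.4,[0,0,0],[0,0,0]],
    [-0.4,[0,0,0],[0,0,0]],
  ],
)

```text
time_s: 21.9
eef_pos: [655.3, 143.5, 37.8]
ee_rot: [0.001, 0.364, 0.932, 0.0]
force: [-0.8, -3.3, 5.5]
grip_width: 0.772
grip_force: 22.2
```

Request:
servo_tool(
  commands=[
    [-0.4,[0.0007,0.0007,0],[0,0,0]],
    [-0.4,[0.0007,0.0007,0],[0,0,0]],
    [-0.4,[0,0,0],[0,0,0]],
    [-0.4,[0,0,0],[0,0,0]],
  ],
)

```text
time_s: 22.23
eef_pos: [655.4, 144.5, 37.9]
ee_rot: [0.001, 0.364, 0.931, -0.0]
force: [-1.6, -9.6, 7.0]
grip_width: 0.771
grip_force: 22.4
```

Request:
servo_tool(
  commands=[
    [-0.4,[-0.0007,0.0007,0],[0,0,0]],
    [-0.4,[-0.0007,0.0007,0],[0,0,0]],
    [-0.4,[0,0,0],[0,0,0]],
    [-0.4,[0,0,0],[0,0,0]],
  ],
)

```text
time_s: 22.57
eef_pos: [655.6, 144.5, 37.9]
ee_rot: [-0.001, 0.364, 0.932, -0.002]
force: [-11.2, -10.4, 12.5]
grip_width: 0.768
grip_force: 23.3
```

The jar is now pressed against both sides, with about 11 N on the far side and 10 N on the left side. I will open slowly and rise.

Request:
servo_tool(
  commands=[
    [-0.5,[0,0,0],[0,0,0]],
    [-0.54,[0,0,0],[0,0,0]],
    [-0.57,[0,0,0],[0,0,0]],
    [-0.6,[0,0,0],[0,0,0]],
    [-0.65,[0,0,0],[0,0,0]],
    [-0.7,[0,0,0],[0,0,0]],
    [-0.8,[0,0,0],[0,0,0]],
    [-1,[0,0,0],[0,0,0]],
    [-1,[0,0,0],[0,0,0]],
    [-1,[0,0,0],[0,0,0]],
  ],
)

```text
time_s: 23.4
eef_pos: [656.6, 146.6, 36.8]
ee_rot: [-0.0, 0.363, 0.932, 0.001]
force: [0.5, 0.5, 0.3]
grip_width: 1.003
grip_force: 0.0
```

Request:
servo_tool(
  commands=[
    [-1,[0,0,-0.005],[0,0,0]],
    [-1,[0,0,-0.01],[0,0,0]],
    [-1,[0,0,-0.02],[0,0,0]],
    [-1,[0,0,-0.03],[0,0,0]],
    [-1,[0,0,-0.03],[0,0,0]],
    [-1,[0,0,-0.03],[0,0,0]],
    [-1,[0.0,-0.03,-0.02],[0,0,0]],
    [-1,[0.0,-0.04,0],[0,0,0]],
    [-1,[0,-0.04,0],[0,0,0]],
    [-1,[0,-0.04,0],[0,0,0]],
  ],
)

```text
time_s: 24.23
eef_pos: [553.7, 35.1, 182.9]
ee_rot: [0.001, 0.363, 0.932, 0.001]
force: [1.1, -0.5, 0.4]
grip_width: 0.998
grip_force: 0.0
```

Request:
servo_tool(
  commands=[
    [-1,[0,-0.04,0],[0,0,0]],
    [-1,[0,-0.04,0],[0,0,0]],
    [-1,[0,-0.04,0],[0,0,0]],
    [-1,[0,-0.03,0],[0,0,0]],
    [-1,[0,0,0],[0,0,0]],
    [-1,[0,0,0],[0,0,0]],
  ],
)

```text
time_s: 24.73
eef_pos: [453.2, -75.3, 182.8]
ee_rot: [0.001, 0.365, 0.931, 0.001]
force: [0.4, 0.1, 0.3]
grip_width: 1.001
grip_force: 0.0
```

```bash
python3 lean.py 656 143; python3 - <<'E'
from h import *
c=cam('top'); P=cloud(c)
q=rect(P,90,106,(600,710,90,200)); r=cv2.minEnclosingCircle(q[:,:2].astype(np.float32)); print('rim',len(q),r,np.median(q[:,2]))
c2=cam('scene'); cv2.imwrite('pics/fin.png',np.vstack([c['pixels'][130:390,150:550,::-1],c2['pixels'][120:420,120:520,::-1]]))
E
```

```text
1178 base [667.  148.6] lean deg x,y [-15.8  -7.4] along m -6.6 resid 2.6
rim 475 ((654.5572509765625, 141.9527130126953), 30.422317504882812) 96.43701077266604
```

View pics/fin.png

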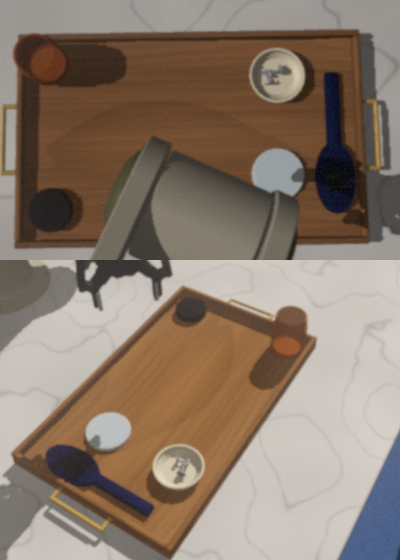

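The jar stands in the far-left corner, at (42,60) in the top crop, and the other four things are unmoved. Next I will measure its lean and any gap to the two sides.

```bash
sed -i 's/rect(P,16,74/rect(P,35,74/' lean.py; python3 lean.py 656 143; python3 - <<'E'
from h import *
for n in('top','scene'):
    P=cloud(cam(n)); q=rect(P,88,106,(600,710,90,200)); A=np.c_[q[:,:2]-[655,142],np.ones(len(q))]; k=np.linalg.lstsq(A,q[:,2],rcond=None)[0]
    print(n,'rim tilt deg',np.degrees(k[:2]).round(1),k[2].round(1),cv2.minEnclosingCircle(q[:,:2].astype(np.float32)))
    # rim tops of tray near the corner
    f=rect(P,27,34,(690,712,-100,90)); l=rect(P,27,34,(420,600,176,196))
    for nm,a,i in(('far',f,0),('left',l,1)): print(nm,len(a),np.percentile(a[:,i],[2,50,98]).round(1) if len(a) else '')
E
```

```text
688 base [652.8 144.7] lean deg x,y [ 1.3 -2.3] along m 2.5 resid 1.21
top rim tilt deg [0.5 0.5] 95.4 ((654.6049194335938, 141.99359130859375), 30.325878143310547)
far 705 [690.4 694.6 699.4]
left 652 [176.2 180.  184.3]
scene rim tilt deg [0.  0.4] 94.4 ((655.2018432617188, 141.77828979492188), 31.013925552368164)
far 428 [690.5 695.4 699.6]
left 231 [176.1 179.9 185.7]
```

Rim tilt is about 0.5° and the lean reading is the same bias as before, so the jar is upright. It may sit 1–2 mm off the sides after release. I will nudge it gently and low with the shut fingers, along the diagonal.

Request:
servo_tool(
  commands=[
    [1,[0,0,0],[-0.85,0,0]],
    [1,[0,0,0],[-0.85,0,0]],
    [1,[0,0,0],[-0.85,0,0]],
    [1,[0,0,0],[-0.85,0,0]],
    [1,[0,0,0],[-0.77,0,0]],
    [1,[0,0,0],[0,0,0]],
    [1,[0,0,0],[0,0,0]],
    [1,[0,0,0],[0,0,0]],
  ],
)

```text
time_s: 25.7
eef_pos: [453.7, -74.2, 181.7]
ee_rot: [0.078, 0.355, 0.91, 0.201]
force: [0.5, -0.3, 0.0]
grip_width: -0.001
grip_force: 0.0
```

```bash
cat > nd.py <<'E'
from h import *
c=cur(); d=np.array([.677,.736,0]); s=sense(); print(c[0].round(1),s['grip_width'],s['force'].round(1),'z axis',c[1][:,2].round(3))
t=np.array([655.,142.3,0])-61*d+[0,0,19.]
hi=t.copy(); hi[2]=110
print('hi',(c[1].T@(hi-c[0])).round(1),'down',(c[1].T@[0,0,-91]).round(1),'to t',(c[1].T@(t-c[0])).round(1),'d',(c[1].T@d).round(3))
E
python3 nd.py
```

```text
[453.7 -74.2 181.7] -0.0014268585149203481 [ 0.5 -0.3  0. ] z axis [ 0.285  0.311 -0.907]
hi [ -1.7 182.4 164. ] down [ -0.  -38.4  82.5] to t [ -1.7 144.  246.5] d [-0.     0.907  0.422]
```

Request:
servo_tool(
  commands=[
    [1,[-0.0002,0.0228,0.0205],[0,0,0]],
    [1,[-0.0002,0.0228,0.0205],[0,0,0]],
    [1,[-0.0002,0.0228,0.0205],[0,0,0]],
    [1,[-0.0002,0.0228,0.0205],[0,0,0]],
    [1,[-0.0002,0.0228,0.0205],[0,0,0]],
    [1,[-0.0002,0.0228,0.0205],[0,0,0]],
    [1,[-0.0002,0.0228,0.0205],[0,0,0]],
    [1,[-0.0002,0.0228,0.0205],[0,0,0]],
    [1,[0,0,0],[0,0,0]],
  ],
)

```text
time_s: 26.45
eef_pos: [614.9, 101.8, 108.7]
ee_rot: [0.078, 0.353, 0.91, 0.202]
force: [0.6, 1.6, -1.3]
grip_width: 0.001
grip_force: 0.0
```

Request:
servo_tool(
  commands=[
    [1,[0,-0.0048,0.0103],[0,0,0]],
    [1,[0,-0.0048,0.0103],[0,0,0]],
    [1,[0,-0.0048,0.0103],[0,0,0]],
    [1,[0,-0.0048,0.0103],[0,0,0]],
    [1,[0,-0.0048,0.0103],[0,0,0]],
    [1,[0,-0.0048,0.0103],[0,0,0]],
    [1,[0,-0.0048,0.0103],[0,0,0]],
    [1,[0,0,0],[0,0,0]],
    [1,[0,0,0],[0,0,0]],
  ],
)

```text
time_s: 27.2
eef_pos: [613.4, 97.3, 30.2]
ee_rot: [0.078, 0.355, 0.909, 0.202]
force: [0.2, -0.1, 0.0]
grip_width: 0.002
grip_force: 0.0
```

```bash
python3 nd.py
```

```text
[613.4  97.3  30.2] 0.0017837983867821875 [ 0.2 -0.1  0. ] z axis [ 0.286  0.312 -0.906]
hi [  0.   34.1 -72.2] down [ -0.1 -38.5  82.4] to t [-0.1 -4.5 10.3] d [0.001 0.906 0.423]
```

Lower 10 mm, then advance along the diagonal.

Request:
servo_tool(
  commands=[
    [1,[0,-0.0023,0.005],[0,0,0]],
    [1,[0,-0.0023,0.005],[0,0,0]],
    [1,[0,0.0027,0.0013],[0,0,0]],
    [1,[0,0.0027,0.0013],[0,0,0]],
    [1,[0,0.0027,0.0013],[0,0,0]],
    [1,[0,0,0],[0,0,0]],
    [1,[0,0,0],[0,0,0]],
  ],
)

```text
time_s: 27.78
eef_pos: [619.9, 104.3, 19.9]
ee_rot: [0.079, 0.355, 0.909, 0.202]
force: [-0.3, -0.9, 0.3]
grip_width: 0.0
grip_force: 0.0
```

Request:
servo_tool(
  commands=[
    [1,[0,0.0018,0.0008],[0,0,0]],
    [1,[0,0.0018,0.0008],[0,0,0]],
    [1,[0,0,0],[0,0,0]],
    [1,[0,0,0],[0,0,0]],
  ],
)

```text
time_s: 28.12
eef_pos: [622.5, 107.0, 19.8]
ee_rot: [0.079, 0.355, 0.909, 0.202]
force: [-0.7, -0.4, 0.0]
grip_width: 0.002
grip_force: 0.0
```

Request:
servo_tool(
  commands=[
    [1,[0,0.0009,0.0004],[0,0,0]],
    [1,[0,0.0009,0.0004],[0,0,0]],
    [1,[0,0,0],[0,0,0]],
  ],
)

```text
time_s: 28.37
eef_pos: [623.9, 108.4, 19.9]
ee_rot: [0.079, 0.355, 0.909, 0.202]
force: [0.1, 0.1, 0.1]
grip_width: -0.001
grip_force: 0.0
```

Request:
servo_tool(
  commands=[
    [1,[0,0.0009,0.0004],[0,0,0]],
    [1,[0,0.0009,0.0004],[0,0,0]],
    [1,[0,0,0],[0,0,0]],
  ],
)

```text
time_s: 28.62
eef_pos: [625.2, 109.9, 19.9]
ee_rot: [0.079, 0.355, 0.909, 0.202]
force: [0.2, 0.8, 0.1]
grip_width: 0.0
grip_force: 0.0
```

Request:
servo_tool(
  commands=[
    [1,[0,0.0009,0.0004],[0,0,0]],
    [1,[0,0.0009,0.0004],[0,0,0]],
    [1,[0,0,0],[0,0,0]],
  ],
)

```text
time_s: 28.87
eef_pos: [626.5, 111.4, 19.9]
ee_rot: [0.079, 0.355, 0.909, 0.202]
force: [0.1, 0.7, -0.3]
grip_width: -0.001
grip_force: 0.0
```

Request:
servo_tool(
  commands=[
    [1,[0,0.0009,0.0004],[0,0,0]],
    [1,[0,0.0009,0.0004],[0,0,0]],
    [1,[0,0,0],[0,0,0]],
  ],
)

```text
time_s: 29.12
eef_pos: [627.9, 112.7, 20.0]
ee_rot: [0.079, 0.355, 0.909, 0.202]
force: [-0.7, -1.4, 1.0]
grip_width: 0.0
grip_force: 0.0
```

```bash
python3 - <<'E'
from h import *
P=cloud(cam('scene')); q=rect(P,88,106,(600,710,90,200)); print(cv2.minEnclosingCircle(q[:,:2].astype(np.float32)))
E
```

```text
((646.2293701171875, 129.85073852539062), 45.00703430175781)
```

Request:
servo_tool(
  commands=[
    [1,[0,0.0009,0.0004],[0,0,0]],
    [1,[0,0,0],[0,0,0]],
    [1,[0,0,0],[0,0,0]],
  ],
)

```text
time_s: 29.42
eef_pos: [628.5, 113.4, 19.9]
ee_rot: [0.079, 0.355, 0.909, 0.202]
force: [-0.9, -2.1, 0.4]
grip_width: -0.001
grip_force: 0.0
```

Request:
servo_tool(
  commands=[
    [1,[0,0.0009,0.0004],[0,0,0]],
    [1,[0,0,0],[0,0,0]],
    [1,[0,0,0],[0,0,0]],
  ],
)

```text
time_s: 29.67
eef_pos: [629.1, 114.2, 19.9]
ee_rot: [0.079, 0.355, 0.909, 0.202]
force: [-1.9, -2.1, 0.8]
grip_width: 0.001
grip_force: 0.1
```

Request:
servo_tool(
  commands=[
    [1,[0,0.0009,0.0004],[0,0,0]],
    [1,[0,0,0],[0,0,0]],
    [1,[0,0,0],[0,0,0]],
  ],
)

```text
time_s: 29.92
eef_pos: [629.6, 114.4, 20.0]
ee_rot: [0.079, 0.355, 0.909, 0.202]
force: [-4.2, -6.7, 3.3]
grip_width: -0.0
grip_force: 2.2
```

Request:
servo_tool(
  commands=[
    [1,[0,0.0006,0.0003],[0,0,0]],
    [1,[0,0,0],[0,0,0]],
    [1,[0,0,0],[0,0,0]],
  ],
)

```text
time_s: 30.17
eef_pos: [629.8, 114.5, 20.1]
ee_rot: [0.078, 0.355, 0.909, 0.202]
force: [-8.7, -10.5, 8.4]
grip_width: -0.002
grip_force: 4.1
```

The push stopped firmly with force on both axes, so the jar is seated against both sides. Now I will retreat.

Request:
servo_tool(
  commands=[
    [1,[0,-0.0009,-0.0004],[0,0,0]],
    [1,[0,-0.0018,-0.0008],[0,0,0]],
    [1,[0,-0.009,-0.004],[0,0,0]],
    [1,[0,-0.018,-0.008],[0,0,0]],
    [1,[0,-0.018,-0.008],[0,0,0]],
    [1,[0,0.01,-0.021],[0,0,0]],
    [1,[0,0.014,-0.03],[0,0,0]],
    [1,[0,0.014,-0.03],[0,0,0]],
    [1,[0,0.01,-0.03],[0,0,0]],
    [1,[0,0,-0.03],[0,0,0]],
  ],
)

```text
time_s: 31.0
eef_pos: [584.2, 65.7, 169.3]
ee_rot: [0.079, 0.354, 0.91, 0.203]
force: [-0.9, -0.0, 0.8]
grip_width: 0.0
grip_force: 0.0
```

Request:
servo_tool(
  commands=[
    [1,[0,-0.03,-0.02],[0,0,0]],
    [1,[0,-0.036,-0.017],[0,0,0]],
    [1,[0,-0.036,-0.017],[0,0,0]],
    [1,[0,-0.036,-0.017],[0,0,0]],
    [1,[0,0,0],[0,0,0]],
    [1,[0,0,0],[0,0,0]],
  ],
)

```text
time_s: 31.5
eef_pos: [478.5, -50.4, 173.1]
ee_rot: [0.079, 0.356, 0.909, 0.202]
force: [0.7, 0.7, 0.5]
grip_width: 0.003
grip_force: 0.0
```

```bash
python3 lean.py 656 143; python3 - <<'E'
from h import *
for n in('top','scene'):
    c=cam(n);P=cloud(c); q=rect(P,88,106,(600,710,90,200)); A=np.c_[q[:,:2]-[655,142],np.ones(len(q))]; k=np.linalg.lstsq(A,q[:,2],rcond=None)[0]
    print(n,'rim tilt',np.degrees(k[:2]).round(1),k[2].round(1),cv2.minEnclosingCircle(q[:,:2].astype(np.float32)))
    if n=='top':
        for nm,b,z in(('cap',(390,470,90,170),(18,34)),('mirror',(430,530,-250,-160),(14,26))):
            q=rect(P,*z,b); print(nm,cv2.minEnclosingCircle(q[:,:2].astype(np.float32)))
            q=rect(np.load('top.npy'),*z,b); print(' was',cv2.minEnclosingCircle(q[:,:2].astype(np.float32)))
s=sense(); print(s['time_s'],s['force'],s['eef_pos'])
E
```

```text
690 base [653.7 144.2] lean deg x,y [ 1.6 -2.3] along m 2.7 resid 1.15
top rim tilt [-0.1  0.3] 95.2 ((655.522216796875, 141.64291381835938), 30.31780433654785)
cap ((422.8140563964844, 124.17881774902344), 46.9020881652832)
 was ((424.3289794921875, 128.30880737304688), 42.90869903564453)
mirror ((475.47796630859375, -213.71099853515625), 49.99906921386719)
 was ((486.681884765625, -206.5020294189453), 46.3431282043457)
scene rim tilt [0.2 0. ] 94.5 ((656.1400146484375, 141.826416015625), 31.16279411315918)
31.65 [ 0.48550422  0.27072154 -0.42936759] [479.29827296 -48.33227322 172.82848872]
```

```bash
python3 -c "
from rig import *
print(finish_job())"
```

```text
the job is handed in; nothing more can be done
None
```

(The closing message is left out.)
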